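Make up the density kit and the pendulum kit

TASK

Make up the two practical-class kits from the things on the bench. The density kit goes in the three-compartment tray: the larger brass weight in its small square pocket, the measuring cup upright in its large square pocket and the syringe lying along its long trough; the pendulum kit goes in the two-compartment tray: the smaller brass weight in its small square pocket and the stopwatch flat in its large one. Each thing must sit on the floor of its compartment, the way up it started, and the pipe reducer and the tape roll are to be left where they are.

Things in the scene. Friction and masses are not known exactly. Their poses are not given: they have to be found in the camera images.
- tray_three: Fixed shallow white tray, dark inside, with THREE compartments, 130 (its x) x 138 (its y) x 8 mm, any yaw. Origin: centre of its underside. Floor 3 mm, lips and the 14 mm wide lands between compartments 8 mm above the bench. Compartments, centre (x, y) in its axes and clear size x by y, mm: long trough (-40, 0) 44 x 132; large square pocket (29, 33) 66 x 66; small square pocket (22, -40) 52 x 52.
- tray_two: Fixed shallow white tray, dark inside, with TWO compartments, 82 (its x) x 148 (its y) x 8 mm, any yaw. Origin: centre of its underside. Floor 3 mm, lips and the 14 mm wide land between compartments 8 mm above the bench. Compartments, centre (x, y) in its axes and clear size, mm: large square pocket (0, -33) 76 x 76; small square pocket (0, 45) 52 x 52.
- weight_large: Larger of the two brass weights: upright cylinder 34 mm across and 34 mm high with a knob 20 mm across on top, 44 mm high in all, 0.2 kg (may vary by a third). Origin: centre of its underside, z up. Starts standing on the bench.
- weight_small: Smaller of the two brass weights: upright cylinder 27 mm across and 28 mm high with a knob 16 mm across on top, 38 mm high in all, 0.1 kg (may vary by a third). Origin: centre of its underside, z up. Starts standing on the bench.
- cup: Small pink plastic measuring cup, open at the top, 44 mm across at the foot and 56 mm at the rim, 45 mm high, 30 g. Origin: centre of its underside, z up. Starts standing upright on the bench; it can be gripped across the outside just below the rim.
- stopwatch: Stopwatch: flat blue disc 58 mm across and 16 mm high with a small button at one side (64 mm over all), 60 g. Origin: centre of the underside of its whole outline, z up; the button points along its +x and the disc's centre lies 3 mm from the origin toward -x. Starts lying flat.
- syringe: White syringe lying flat, 101 mm long along its y, 28 mm wide at the finger flange, 20 mm high, 18 g. Origin: centre of its underside, midway along its length, z up. Barrel 19 mm across from y = -20 to +50 mm (nose end at +y), flange 28 mm wide at y = -21 mm, thin plunger rod with an 18 mm thumb plate to y = -50 mm. Grip across the barrel.
- reducer: White plastic pipe reducer standing upright on the bench behind the stock, 43 mm across, 48 mm high. Not part of either kit. Origin: centre of its underside.
- tape_roll: Roll of white sealing tape with a blue core lying flat on the bench behind the stock, 52 mm across, 12 mm high. Not part of either kit. Origin: centre of its underside.

How it is judged:
By the outcome, as a careful person would: the job done as asked, in the order asked, and still so for the second after the job is handed in, with the robot touching nothing.
It also fails if it takes over 128 s, if anything falls off the work surface, if the arm or the gripper's body presses on something with over 40 N, if the wrist force passes 120 N, or if a joint passes its speed limit or range.

ROBOT

A 6-joint arm with a two-finger parallel gripper is mounted at the origin on a cart in front of the work surface, level with it; the furniture and walls round the work are solid. World frame = base frame: x ahead of the robot, y to its left, z up, the work surface at z = 0. Lengths are in m, angles in degrees, forces in N, time in s.
With the tool pointing down it reaches from about 0.25 to 0.725 m from the base axis. Payload 9.7 kg.
Tool frame: the origin (TCP) lies on the mounting face of the last link; the fingertips stand 173 mm ahead of it and the grasp point (between the pads) lies 155 mm ahead of it; z points along the fingers, y is the line along which they close (so a half turn about z gives the same grasp; the last joint's range is limited). The gripper opens to 85 mm and grips with 20 to 120 N. Pads are 22 mm wide; open, the fingers measure 114 mm over their backs; the gripper's body (76 mm by 85 mm) begins 54 mm behind the grasp point. The pads swing forward as they close: fully open they stand 13 mm farther back than shut.
Start: joints at [76.49, 4.979, 10.078, 95.1, 0, 90], TCP at [0.128, 0.535, 0.405] pointing down, gripper open.
Joint ranges: [-179.16, 179.16], [-48.56, 103.87], [-65.8, 70.77], [-126.05, 130.52], [-82.76, 87.17], [-180, 180]. Speed limits (degrees/s): [127.2, 127.2, 147.25, 180, 180, 180].

INTERFACE

Orientations are given as [roll, pitch, yaw] about the fixed x, y, z axes, in that order (R = Rz(yaw) Ry(pitch) Rx(roll)).
In Python, from workcell import bot, camera, camera_model, outline_of, pinpoint gives the robot as it stands.
- The arm moves only by the tool move_arm, never from a script. Its arguments are lists of equal length, an entry for each row: "jaw": the closure, from 0 (fully open) to 1 (shut); "delta_pos": the shift along the world's x, y, z in m, a list of three; "yaw": the turn about the world's z in rad. In form: {"jaw": [jaw, ...], "delta_pos": [[dx, dy, dz], ...], "yaw": [yaw, ...]}. A call has 1 to 10 rows; each row shifts and turns the commanded pose from where the row before left it; what a row does not reach is not made up. A row lasts 1/12 s, in which the tool goes at most 41.7 mm and 7.16 degrees, less where a joint would pass 70% of its speed; a pose out of reach is approached as far as the arm can. A call with a gripper value outside its range is refused whole. The fingers move at their own pace and stop on an object; "force" is the grip in N (left out, the last holds). Time passes only in rows, so rows that do not move let the fingers close. It gives the time, the measured TCP pose, the force, the opening and the grip force at its end, in the units of the state.
- bot.get_obs(): the state, without advancing time (a new reading comes with each control period).
- camera(name): name is "scene" or "top"; returns the picture (420x560x3 uint8, red, green, blue); there is no depth.
- camera_model(name): a dict with "fx", "fy", "cx", "cy" (pixels), "R" (3x3) and "t" (3): a world point X has camera coordinates R X + t. Camera axes: x right, y down, z forward; pixel columns grow to the right and rows downward; lengths in m; the calibration is good to about 2 mm. A picture is of the moment at which its call begins. camera_model takes no time and is no camera call.
- bot.job_done(): hands the job in; it is judged then, once.
Trained networks look in the newest picture that a camera, given by its name, has taken for a name from the list of things; names that differ only in an ending like _2 or _b are one class to them, and where a whole thing is asked for, a point or a joint stands for the part that bears it (a point fixed in the world has none). Each returns a list of dicts, best first, with "confidence" (0 to 1); they miss things now and then, are a little off and sometimes report something else, mostly with a low value. They report only what shows in the picture. A call takes as long as a camera call.
- outline_of(camera, thing): "mask" (420x560 bool, what is visible of it) and "xy" ([column, row] in pixels, amid what is visible of it).
- pinpoint(camera, thing): "xy" ([column, row] in pixels: a listed point, or the origin of a listed thing).
The state is a dict: "time": time; "q": joint angles; "qd": joint speeds; "joint_efforts": joint torques, N m; "ee_pos": TCP position; "tcp_rot": TCP orientation; "wrist_force": force on the tool from outside, world axes, zero at the start; "torque": the same for the moment, N m; "opening": finger opening in m; "grasp_force": force on a finger pad.
Only numpy, scipy, OpenCV 4.12 (cv2) and the standard library are available. Lean on these libraries where they do the work, as an engineer would, in place of code of your own. Each camera call takes 0.05 s, during which the arm holds its last target. There are 200 camera calls.

## Working session

There is one attempt and no reset: what is moved stays moved. The work goes in short steps, Python scripts to look and compute and a tool call to move; the robot and the scene stay as the last step left them, time stands still between calls to the robot, and variables do not carry over. Pictures are saved under pics/ and viewed, at most 14 in all, crops included, and the job is handed in when it is done.

Besides the shell and the picture viewer there is one more tool, called after "Emit:" as name([rows], argument=value, ...), one row to a line, values as JSON. move_arm: Moves the arm, as the interface text tells. Its arguments: {"type":"object","properties":{"jaw":{"type":"array"},"delta_pos":{"type":"array"},"yaw":{"type":"array"},"force":{"type":"number"}},"required":["jaw","delta_pos","yaw"]}

```bash
mkdir -p pics
cat > h.py <<'E'
import numpy as np, cv2
from workcell import bot, camera, camera_model, outline_of, pinpoint
def ray(cam,xy,z):
    m=camera_model(cam);R=np.array(m["R"]);t=np.array(m["t"])
    d=R.T@np.array([(xy[0]-m["cx"])/m["fx"],(xy[1]-m["cy"])/m["fy"],1]);c=-R.T@t
    return c+d*(z-c[2])/d[2]
def proj(cam,X):
    m=camera_model(cam);p=np.array(m["R"])@np.array(X)+np.array(m["t"])
    return np.array([m["fx"]*p[0]/p[2]+m["cx"],m["fy"]*p[1]/p[2]+m["cy"]])
def save(cam,name):
    im=camera(cam);cv2.imwrite(f"pics/{name}.png",im[:,:,::-1]);return im
E
python3 - <<'E'
from h import *
save("top","t0");save("scene","s0")
for c in("top","scene"):
    m=camera_model(c);print(c,-np.array(m["R"]).T@np.array(m["t"]),m["fx"])
    for n in "tray_three tray_two weight_large weight_small cup stopwatch syringe reducer tape_roll".split():
        for f in (pinpoint,outline_of):
            for r in f(c,n)[:3]:
                print(n,f.__name__[:3],np.round(r["xy"]),round(r["confidence"],2),np.round(ray(c,r["xy"],0.0),3)[:2], r["mask"].sum() if "mask" in r else "")
print(bot.get_obs())
E
```

```text
top [ 0.42831832 -0.00165776  1.0260662 ] 394.9307109279465
tray_three cal [154. 213.] 0.71 [0.53  0.309] 
tray_three cal [153. 216.] 0.92 [0.521 0.312] 2735
tray_two cal [391. 223.] 0.88 [ 0.512 -0.31 ] 
tray_two cal [224. 193.] 0.58 [0.584 0.13 ] 
tray_two cal [393. 223.] 0.6 [ 0.513 -0.315] 1765
tray_two cal [247. 159.] 0.34 [0.677 0.071] 252
weight_large cal [319. 203.] 0.56 [ 0.562 -0.12 ] 
weight_large cal [316. 203.] 0.64 [ 0.562 -0.112] 162
weight_small cal [226. 192.] 0.47 [0.586 0.124] 94
cup cal [303. 253.] 0.66 [ 0.432 -0.081] 
cup cal [314. 199.] 0.31 [ 0.572 -0.108] 
cup cal [303. 251.] 0.89 [ 0.437 -0.081] 406
stopwatch cal [275. 190.] 0.59 [ 0.594 -0.004] 
stopwatch cal [274. 192.] 0.61 [ 0.59  -0.003] 413
syringe cal [246. 243.] 0.47 [0.455 0.067] 
syringe cal [250. 245.] 0.69 [0.449 0.056] 253
reducer cal [300. 156.] 0.65 [ 0.686 -0.069] 
reducer cal [301. 159.] 0.6 [ 0.68  -0.072] 193
tape_roll cal [252. 160.] 0.69 [0.673 0.056] 
tape_roll cal [249. 244.] 0.44 [0.452 0.061] 
tape_roll cal [253. 158.] 0.79 [0.68  0.055] 253
scene [0.55090355 1.02241518 0.5926101 ] 5
[... 941 characters left out ...]
 [223. 243.] 0.83 [0.671 0.062] 391
{'time': 1.9, 'q': array([7.64893757e+01, 4.97963617e+00, 1.00770610e+01, 9.50984925e+01,
       8.36828161e-04, 8.99997639e+01]), 'qd': array([-0.10278679,  0.09998918, -0.05432996,  0.03786104,  0.02821308,
       -0.04994265]), 'joint_efforts': array([ 2.65150702e-04, -5.20097637e+01,  4.64857936e+01,  1.72222539e-03,
        5.08884148e-05,  3.51801468e-07]), 'ee_pos': array([0.12849284, 0.53478131, 0.40466674]), 'tcp_rot': array([-1.79998932e+02, -8.36832562e-04,  1.66489612e+02]), 'wrist_force': array([ 0.26521305, -0.40637493, -0.37083028]), 'torque': array([-0.04756055, -0.00902529,  0.04522973]), 'grasp_force': 0.0, 'opening': 0.08552061869624257}
```

Run:
```python
import cv2,numpy as np
t=cv2.imread("pics/t0.png");s=cv2.imread("pics/s0.png")
cv2.imwrite("pics/t0a.png",cv2.resize(t[140:280,100:360],None,fx=3,fy=3,interpolation=cv2.INTER_CUBIC))
cv2.imwrite("pics/t0b.png",cv2.resize(t[140:280,220:450],None,fx=3,fy=3,interpolation=cv2.INTER_CUBIC))
cv2.imwrite("pics/s0a.png",cv2.resize(s[140:390,190:400],None,fx=2.4,fy=2.4,interpolation=cv2.INTER_CUBIC))
```

```text
(no output)
```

View pics/t0a.png

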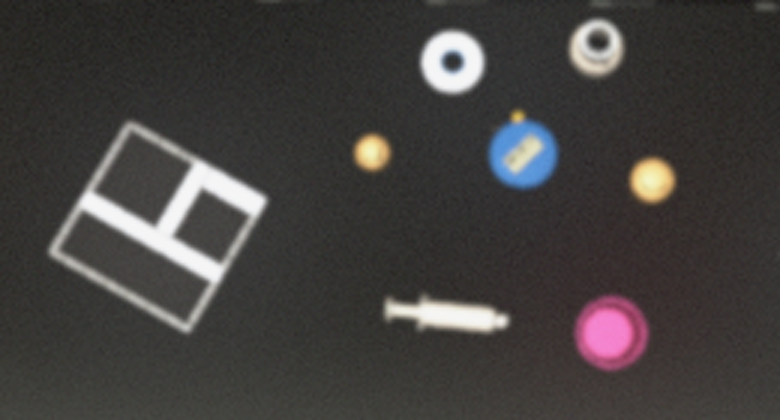

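View pics/t0b.png

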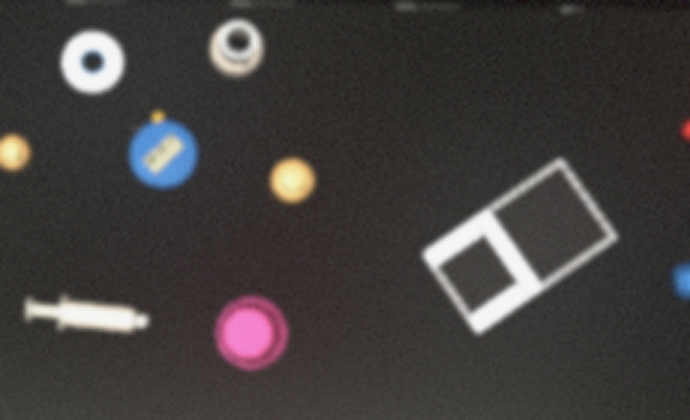

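View pics/s0a.png

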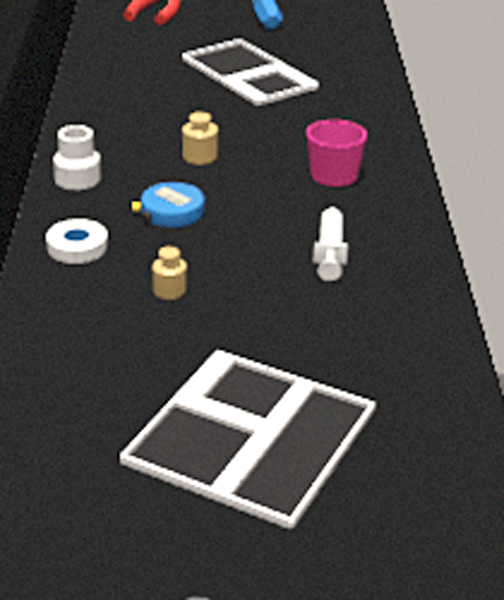

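The pictures show every item clear of the others. In the top view (3x crop A) tray_three is centred near (160,225). The weights are at (372,152) and (652,180), the larger on the right. The stopwatch is at (523,153) with its button up, the cup at (611,333), and the syringe at (447,314) with its nose to the right. Tray_two is at (520,245) in crop B, small pocket at lower left. Next I fit silhouettes in both cameras.

```bash
cat > fit.py <<'E'
from h import *
from scipy.optimize import minimize
U=6
a=np.linspace(0,2*np.pi,32,endpoint=False)
def ring(d,z,x=0,y=0): return np.c_[x+d/2*np.cos(a),y+d/2*np.sin(a),0*a+z]
def cyl(d,z0,z1,d2=None,x=0): return np.r_[ring(d,z0,x),ring(d2 or d,z1,x)]
def box(x0,x1,y0,y1,z0,z1): return np.array([[x,y,z] for x in(x0,x1) for y in(y0,y1) for z in(z0,z1)],float)
def ycyl(d,y0,y1,zc): r=ring(d,0);return np.r_[np.c_[r[:,0],0*a+y0,zc+r[:,1]],np.c_[r[:,0],0*a+y1,zc+r[:,1]]]
M={"weight_large":[cyl(34,0,34),cyl(20,34,44)],"weight_small":[cyl(27,0,28),cyl(16,28,38)],"cup":[cyl(44,0,45,56)],
"stopwatch":[cyl(58,0,16,x=-3),box(20,32,-4,4,5,11)],
"syringe":[ycyl(19,-20,44,10),ycyl(9,44,50,10),box(-14,14,-23,-19,0,20),ycyl(8,-50,-20,10),ycyl(18,-50,-47,10)],
"tray_three":[box(-65,65,-69,69,0,8)],"tray_two":[box(-41,41,-74,74,0,8)],"reducer":[cyl(43,0,26),cyl(30,26,48)],"tape_roll":[cyl(52,0,12)]}
def seg(im,cam,x,hull,thr=None):
    c=proj(cam,[x[0],x[1],0.01]).astype(int);w=60 if hull else 34
    c0=np.clip(c-w,0,[560,420]);c1=np.clip(c+w,0,[560,420])
    g=im[c0[1]:c1[1],c0[0]:c1[0]].max(2).astype(np.float32)
    g=cv2.resize(g,None,fx=U,fy=U,interpolation=cv2.INTER_CUBIC)
    thr=(np.median(g)+np.percentile(g,98))/2 if thr is None else thr
    b=(g>thr).astype(np.uint8)
    n,l,st,ce=cv2.connectedComponentsWithStats(b)
    tgt=(c-c0+.5)*U
    k=min((i for i in range(1,n) if st[i,4]>30*U*U/2),key=lambda i:np.hypot(*(ce[i]-tgt)))
    m=(l==k).astype(np.uint8)
    if hull:
        p=cv2.findNonZero(m);m=cv2.fillConvexPoly(m.copy(),cv2.convexHull(p),1)
    return m,c0
def sil(n,p,cam,shape,c0):
    m=np.zeros(shape,np.uint8);c,s=np.cos(p[2]),np.sin(p[2])
    for part in M[n]:
        P=part/1000;W=np.c_[p[0]+c*P[:,0]-s*P[:,1],p[1]+s*P[:,0]+c*P[:,1],P[:,2]+(p[3] if len(p)>3 else 0)]
        q=(np.array([proj(cam,w) for w in W])-c0+.5)*U-.5
        cv2.fillConvexPoly(m,cv2.convexHull(np.round(q*16).astype(np.int32)),1,shift=4)
    return m
def fit(n,x0,ims,yaw=True,z=0.):
    hull=n.startswith("tray");out=[]
    S={c:seg(im,c,x0,hull) for c,im in ims.items()}
    def cost(v,cs):
        p=[v[0]/1000,v[1]/1000,v[2]/50 if yaw else 0,z];t=0
        for c in cs:
            m,c0=S[c];s=sil(n,p,c,m.shape,c0);t+=1-(m&s).sum()/max(1,(m|s).sum())
        return t
    for cs in [list(ims)]+[[c] for c in ims]:
        best=None
        for y0 in ([x0[2]] if yaw else [0]):
            v0=np.array([x0[0]*1000,x0[1]*1000,y0*50])
            k=3 if yaw else 2
            r=minimize(lambda v:cost(np.r_[v,0][:3],cs),v0[:k],method="Nelder-Mead",options=dict(initial_simplex=v0[:k]+np.r_[np.zeros((1,k)),8*np.eye(k)],xatol=.1,fatol=1e-4,maxiter=90))
            r=minimize(lambda v:cost(np.r_[v,0][:3],cs),r.x,method="Nelder-Mead",options=dict(initial_simplex=r.x+np.r_[np.zeros((1,k)),-3*np.eye(k)],xatol=.1,fatol=1e-4,maxiter=60))
        v=r.x;print(n,cs,np.round(v[:2],1),round(np.degrees(v[2]/50),1) if yaw else "",round(r.fun,3),flush=True)
        out.append(v)
    return out
E
cat > f1.py <<'E'
from fit import *
ims={c:camera(c) for c in("top","scene")}
r=np.radians
for n,x0,y in [("weight_large",[.565,-.12],0),("weight_small",[.588,.128],0),("cup",[.435,-.075],0),("stopwatch",[.594,-.002,0.05],1),("syringe",[.452,.062,r(-95)],1),("tray_three",[.528,.31,r(-150)],1),("tray_two",[.513,-.308,r(35)],1),("reducer",[.685,-.07],0),("tape_roll",[.67,.055],0)]:
    fit(n,x0,ims,bool(y))
E
time python3 f1.py
```

```text
Traceback (most recent call last):
  File "f1.py", line 5, in <module>
    fit(n,x0,ims,bool(y))
    ~~~^^^^^^^^^^^^^^^^^^
  File "fit.py", line 47, in fit
    r=minimize(lambda v:cost(np.r_[v,0][:3],cs),v0[:k],method="Nelder-Mead",options=dict(initial_simplex=v0[:k]+np.r_[np.zeros((1,k)),8*np.eye(k)],xatol=.1,fatol=1e-4,maxiter=90))
  File "fit.py", line 47, in <lambda>
    r=minimize(lambda v:cost(np.r_[v,0][:3],cs),v0[:k],method="Nelder-Mead",options=dict(initial_simplex=v0[:k]+np.r_[np.zeros((1,k)),8*np.eye(k)],xatol=.1,fatol=1e-4,maxiter=90))
                        ~~~~^^^^^^^^^^^^^^^^^^^
  File "fit.py", line 40, in cost
    m,c0=S[c];s=sil(n,p,c,m.shape,c0);t+=1-(m&s).sum()/max(1,(m|s).sum())
                ~~~^^^^^^^^^^^^^^^^^^
  File "fit.py", line 31, in sil
    q=(np.array([proj(cam,w) for w in W])-c0+.5)*U-.5
                 ~~~~^^^^^^^
  File "h.py", line 8, in proj
    m=camera_model(cam);p=np.array(m["R"])@np.array(X)+np.array(m["t"])
ValueError: time passes only in moves, steps and waits

real	0m7.189s
user	0m4.208s
sys	0m0.688s
```

```bash
sed -i 's/^def ray/from functools import lru_cache\n_cm=camera_model\n@lru_cache\ndef camera_model(n): return _cm(n)\ndef ray/' h.py; sed -i 's/r(-150)/r(-28)/' f1.py; time python3 f1.py
```

```text
weight_large ['top', 'scene'] [ 569.1 -113.7]  0.337
weight_large ['top'] [ 568.3 -113.4]  0.081
weight_large ['scene'] [ 569.7 -114.8]  0.245
weight_small ['top', 'scene'] [588.5 127.5]  1.048
weight_small ['top'] [588.9 127.8]  0.126
weight_small ['scene'] [594.4 114.1]  0.919
cup ['top', 'scene'] [437.7 -77.4]  0.172
cup ['top'] [437.4 -77.1]  0.063
cup ['scene'] [439.2 -79.9]  0.074
stopwatch ['top', 'scene'] [595.6  -1.4] 7.8 0.315
stopwatch ['top'] [595.3  -1.4] 8.5 0.074
stopwatch ['scene'] [597.1  -7.9] 20.6 0.229
syringe ['top', 'scene'] [451.8  61.1] -186.1 0.267
syringe ['top'] [463.4  58.7] -88.7 0.851
syringe ['scene'] [452.6  61.4] -185.1 0.062
tray_three ['top', 'scene'] [525.8 310.8] -28.3 0.041
tray_three ['top'] [524.1 311. ] -28.7 0.025
tray_three ['scene'] [526.2 310.7] -28.4 0.005
tray_two ['top', 'scene'] [ 516.8 -314. ] 34.6 0.091
tray_two ['top'] [ 516.4 -312.2] 35.0 0.039
tray_two ['scene'] [ 518.4 -316.6] 34.4 0.011
reducer ['top', 'scene'] [685.7 -64.8]  0.264
reducer ['top'] [685.6 -64.5]  0.181
reducer ['scene'] [686.4 -65.6]  0.074
tape_roll ['top', 'scene'] [672.9  60.3]  0.279
tape_roll ['top'] [672.3  61.4]  0.14
tape_roll ['scene'] [673.7  58.9]  0.108
real	0m10.047s
user	0m9.598s
sys	0m0.265s
```

Emit:
move_arm([
  [0.022,-0.032,-0.006],
  [0.022,-0.032,-0.006],
  [0.022,-0.032,-0.006],
  [0.022,-0.032,-0.006],
  [0.022,-0.032,-0.006],
  [0.022,-0.032,-0.006],
  [0.022,-0.032,-0.006],
  [0.022,-0.032,-0.006],
  [0.022,-0.032,-0.006],
  [0.022,-0.032,-0.006],
], jaw=[0,0,0,0,0,0,0,0,0,0], yaw=[-0.09,-0.09,-0.09,-0.09,-0.09,-0.09,-0.09,-0.09,-0.09,-0.09], force=30)

```text
time: 2.93
ee_pos: [0.349, 0.213, 0.3447]
tcp_rot: [179.9, -0.0, 114.7]
wrist_force: [0.6, 0.0, 0.1]
opening: 0.0852
grasp_force: 0.0
```

Emit:
move_arm([
  [0.022,-0.0327,-0.008],
  [0.022,-0.0327,-0.008],
  [0.022,-0.0327,-0.008],
  [0.022,-0.0327,-0.008],
  [0.022,-0.0327,-0.008],
  [0.022,-0.0327,-0.008],
  [0.022,-0.0327,-0.008],
  [0.022,-0.0327,-0.008],
  [0.022,-0.0327,-0.008],
  [0.022,-0.0327,-0.008],
], jaw=[0,0,0,0,0,0,0,0,0,0], yaw=[-0.0927,-0.0927,-0.0927,-0.0927,-0.0927,-0.0927,-0.0927,-0.0927,-0.0927,-0.0927])

```text
time: 3.77
ee_pos: [0.5692, -0.1142, 0.2643]
tcp_rot: [180.0, -0.0, 61.5]
wrist_force: [1.0, 1.0, 0.5]
opening: 0.0851
grasp_force: 0.0
```

Emit:
move_arm([
  [0,0,-0.025],
  [0,0,-0.025],
  [0,0,-0.02],
  [0,0,-0.009],
  [0,0,0],
  [0,0,0],
  [0,0,0],
  [0,0,0],
  [0,0,0],
  [0,0,0],
], jaw=[0,0,0,0,0.9,0.9,0.9,0.9,0.9,0.9], yaw=[0,0,0,0,0,0,0,0,0,0])

```text
time: 4.6
ee_pos: [0.569, -0.1122, 0.1876]
tcp_rot: [179.8, -0.1, 61.8]
wrist_force: [-0.5, -0.6, 7.9]
opening: 0.0319
grasp_force: 29.8
```

Run:
```python
from h import *
im=save("scene","s1");cv2.imwrite("pics/s1c.png",cv2.resize(im[100:250,200:350,::-1],None,fx=4,fy=4,interpolation=cv2.INTER_CUBIC))
o=bot.get_obs();print(o["opening"],o["grasp_force"],o["ee_pos"])
for z in(0,.01,.02,.034):print(z,(proj("scene",[.569,-.114,z])-[200,100])*4)
```

```text
0.031363727107389786 29.85212790837977 [ 0.56903386 -0.11219245  0.18750904]
0 [292.43431187 417.70270599]
0.01 [292.49846244 402.73335179]
0.02 [292.56309842 387.65072867]
0.034 [292.65441483 366.34230371]
```

View pics/s1c.png

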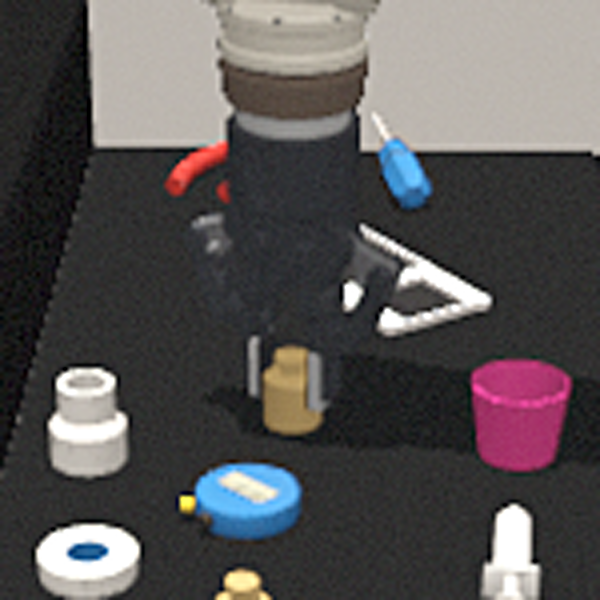

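Emit:
move_arm([
  [0,0,0.015],
  [0,0,0.025],
  [0,0,0.025],
  [0,0.01,0.015],
  [-0.003,0.025,0],
  [-0.004,0.032,0],
  [-0.004,0.032,0],
  [-0.004,0.032,0],
  [-0.004,0.032,0],
  [-0.004,0.032,0],
], jaw=[0.9,0.9,0.9,0.9,0.9,0.9,0.9,0.9,0.9,0.9], yaw=[0,0,0,0,0,0,0,0,0,0], force=40)

```text
time: 5.48
ee_pos: [0.545, 0.0842, 0.2662]
tcp_rot: [180.0, -0.0, 61.8]
wrist_force: [0.2, -0.4, -1.6]
opening: 0.0309
grasp_force: 39.8
```

Emit:
move_arm([
  [-0.003,0.03,0],
  [-0.003,0.03,0],
  [-0.003,0.03,0],
  [-0.003,0.03,0],
  [-0.003,0.03,0],
  [-0.004,0.031,0],
  [0,0,-0.015],
  [0,0,-0.02],
  [0,0,-0.015],
  [0,0,-0.01],
], jaw=[0.9,0.9,0.9,0.9,0.9,0.9,0.9,0.9,0.9,0.9], yaw=[0,0,0,0,0,0,0,0,0,0])

```text
time: 6.32
ee_pos: [0.526, 0.2639, 0.2042]
tcp_rot: [-180.0, 0.1, 61.8]
wrist_force: [-1.2, -0.6, -2.3]
opening: 0.0313
grasp_force: 39.9
```

Emit:
move_arm([
  [0,0,-0.007],
  [0,0,-0.004],
  [0,0,-0.002],
  [0,0,0],
  [0,0,0],
  [0,0,0],
  [0,0,0],
  [0,0,0],
], jaw=[0.9,0.9,0.9,0.9,0.4,0.4,0.4,0.4], yaw=[0,0,0,0,0,0,0,0])

```text
time: 6.98
ee_pos: [0.5267, 0.2638, 0.1933]
tcp_rot: [180.0, -0.0, 61.8]
wrist_force: [-0.0, 0.4, 0.0]
opening: 0.0514
grasp_force: 0.0
```

Emit:
move_arm([
  [0,0,0.02],
  [0,0,0.03],
  [0,0,0.03],
  [-0.008,-0.03,0],
  [-0.009,-0.035,0],
  [-0.009,-0.035,0],
  [-0.009,-0.035,0],
  [-0.009,-0.035,0],
  [-0.009,-0.035,0],
  [-0.009,-0.035,0],
], jaw=[0.4,0.4,0.3,0,0,0,0,0,0,0], yaw=[0,0,0,0,0,0,0,0,0,0])

```text
time: 7.82
ee_pos: [0.4637, 0.0224, 0.2731]
tcp_rot: [179.9, -0.0, 61.8]
wrist_force: [1.3, -0.2, 0.1]
opening: 0.0854
grasp_force: 0.0
```

Run:
```python
from fit import *
im=save("top","t1");save("scene","s2")
fit("weight_large",[.526,.265],{"top":im},False,.003)
s=cv2.imread("pics/s2.png");a=cv2.resize(im[170:270,100:220,::-1],(600,500),interpolation=cv2.INTER_CUBIC)
cv2.imwrite("pics/t1c.png",a)
```

```text
weight_large ['top'] [531.8 277.9]  0.784
weight_large ['top'] [531.8 277.9]  0.784
```

View pics/t1c.png

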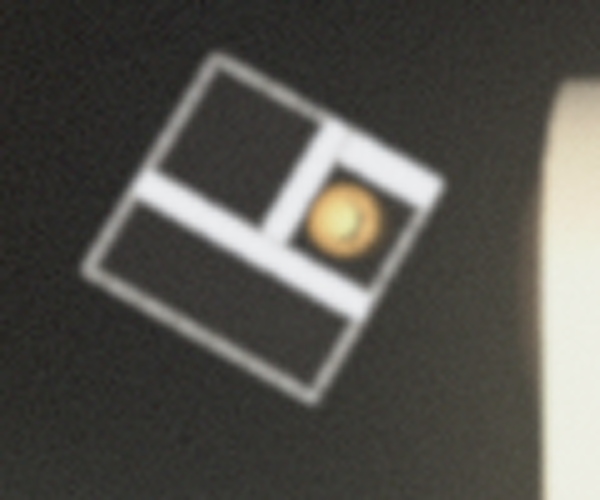

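Emit:
move_arm([
  [-0.0065,-0.025,0],
  [-0.0065,-0.025,0],
  [-0.0065,-0.025,0],
  [-0.006,-0.025,0],
  [0,0,-0.025],
  [0,0,-0.025],
  [0,0,-0.025],
  [0,0,-0.015],
], jaw=[0,0,0,0,0,0,0,0], yaw=[0,0,0,0,0,0,0,0])

```text
time: 8.58
ee_pos: [0.4385, -0.076, 0.1806]
tcp_rot: [-179.9, 0.0, 61.8]
wrist_force: [-0.4, 0.4, -0.4]
opening: 0.0857
grasp_force: 0.0
```

Emit:
move_arm([
  [0,0,0],
  [0,0,0],
  [0,0,0],
  [0,0,0],
  [0,0,0],
  [0,0,0],
], jaw=[0.6,0.6,0.6,0.6,0.6,0.6], yaw=[0,0,0,0,0,0], force=20)

```text
time: 9.08
ee_pos: [0.4396, -0.0762, 0.184]
tcp_rot: [179.9, -0.1, 61.8]
wrist_force: [-0.9, 1.5, 6.7]
opening: 0.0538
grasp_force: 21.3
```

Emit:
move_arm([
  [0,0,0.015],
  [0,0,0.025],
  [0,0,0.025],
  [0.005,0.015,0.02],
  [0.01,0.03,0],
  [0.01,0.03,0],
  [0.01,0.03,0],
  [0.01,0.03,0],
  [0.01,0.03,0],
  [0.01,0.03,0],
], jaw=[0.6,0.6,0.6,0.6,0.6,0.6,0.6,0.6,0.6,0.6], yaw=[0,0,0,0,0,0,0,0,0,0])

```text
time: 9.92
ee_pos: [0.5043, 0.1204, 0.2681]
tcp_rot: [180.0, -0.0, 61.8]
wrist_force: [0.7, -0.3, 0.2]
opening: 0.0537
grasp_force: 21.3
```

Emit:
move_arm([
  [0.009,0.03,0],
  [0.009,0.03,0],
  [0.009,0.03,0],
  [0.009,0.03,0],
  [0.009,0.03,0],
  [0.009,0.03,0],
  [0.009,0.026,0],
  [0,0,-0.025],
  [0,0,-0.025],
  [0,0,-0.016],
], jaw=[0.6,0.6,0.6,0.6,0.6,0.6,0.6,0.6,0.6,0.6], yaw=[0,0,0,0,0,0,0,0,0,0])

```text
time: 10.75
ee_pos: [0.5666, 0.3253, 0.1992]
tcp_rot: [-179.9, 0.1, 61.9]
wrist_force: [-0.4, -0.7, -0.6]
opening: 0.0539
grasp_force: 21.3
```

Emit:
move_arm([
  [0,0,-0.007],
  [0,0,-0.005],
  [0,0,-0.001],
  [0,0,0],
], jaw=[0.6,0.6,0.6,0.6], yaw=[0,0,0,0])

```text
time: 11.08
ee_pos: [0.5673, 0.3248, 0.1896]
tcp_rot: [180.0, -0.1, 61.8]
wrist_force: [-0.3, -0.0, 0.6]
opening: 0.0538
grasp_force: 21.3
```

Emit:
move_arm([
  [0,0,-0.002],
  [0,0,0],
  [0,0,0],
], jaw=[0.6,0.6,0.6], yaw=[0,0,0])

```text
time: 11.33
ee_pos: [0.5672, 0.3248, 0.1875]
tcp_rot: [180.0, -0.1, 61.8]
wrist_force: [-0.9, -0.4, -0.4]
opening: 0.0538
grasp_force: 21.3
```

Emit:
move_arm([
  [0,0,-0.001],
  [0,0,0],
  [0,0,0],
  [0,0,0],
  [0,0,0.015],
  [0,0,0.03],
  [0,0,0.03],
  [0,0,0.015],
], jaw=[0.22,0.22,0.22,0.22,0.22,0.22,0.22,0.22], yaw=[0,0,0,0,0,0,0,0])

```text
time: 12.0
ee_pos: [0.5672, 0.3249, 0.2796]
tcp_rot: [179.9, -0.2, 61.8]
wrist_force: [0.6, -0.2, 0.6]
opening: 0.0665
grasp_force: 0.0
```

Run:
```python
from fit import *
im=save("scene","s3");cv2.imwrite("pics/s3c.png",cv2.resize(im[190:390,200:400,::-1],(600,600),interpolation=cv2.INTER_CUBIC))
```

```text
(no output)
```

View pics/s3c.png

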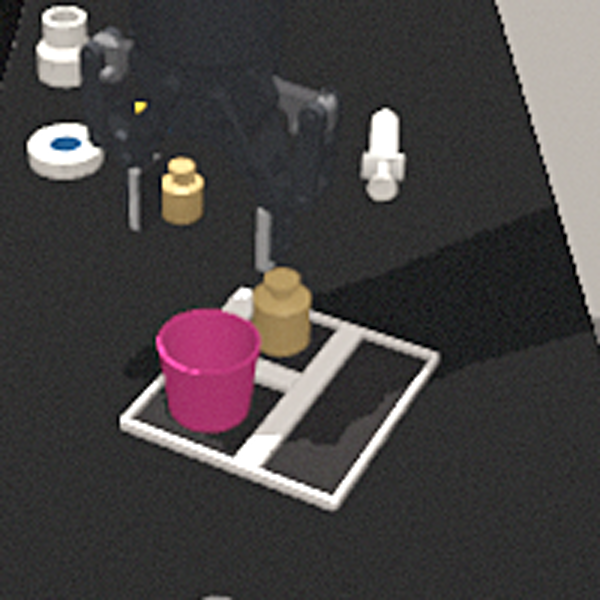

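Emit:
move_arm([
  [-0.0116,-0.0276,0],
  [-0.0116,-0.0276,0],
  [-0.0116,-0.0276,0],
  [-0.0116,-0.0276,0],
  [-0.0116,-0.0276,0],
  [-0.0116,-0.0276,0],
  [-0.0116,-0.0276,-0.01],
  [-0.0116,-0.0276,-0.02],
  [-0.0116,-0.0276,-0.02],
  [-0.0116,-0.0276,-0.02],
], jaw=[0.4,0.4,0.4,0.4,0.4,0.4,0.4,0.4,0.4,0.4], yaw=[0.0387,0.0387,0.0387,0.0387,0.0387,0.0387,0.0387,0.0387,0.0387,0.0387])

```text
time: 12.88
ee_pos: [0.4502, 0.0477, 0.205]
tcp_rot: [179.9, -0.0, 84.1]
wrist_force: [1.2, -1.3, -0.2]
opening: 0.0513
grasp_force: 0.0
```

Emit:
move_arm([
  [0,0.001,-0.018],
  [0,0,-0.01],
  [0,0,0],
  [0,0,0],
  [0,0,0],
  [0,0,0],
  [0,0,0],
], jaw=[0.4,0.4,0.9,0.9,0.9,0.9,0.9], yaw=[0,0,0,0,0,0,0])

```text
time: 13.47
ee_pos: [0.4516, 0.0503, 0.1787]
tcp_rot: [179.9, -0.0, 84.0]
wrist_force: [0.3, 0.7, 2.8]
opening: 0.0179
grasp_force: 21.9
```

Run:
```python
from fit import *
im=save("scene","s4");cv2.imwrite("pics/s4c.png",cv2.resize(im[180:270,280:380,::-1],(700,630),interpolation=cv2.INTER_CUBIC))
f=lambda X:np.round((proj("scene",X)-[280,180])*7)
for s in(-1,1):
  for z in(0,.005,.01,.015):print(s,z,f([.450+s*.0115,.059,z]))
```

```text
-1 0 [377. 443.]
-1 0.005 [378. 429.]
-1 0.01 [379. 415.]
-1 0.015 [380. 400.]
1 0 [300. 442.]
1 0.005 [301. 428.]
1 0.01 [302. 414.]
1 0.015 [303. 399.]
```

View pics/s4c.png

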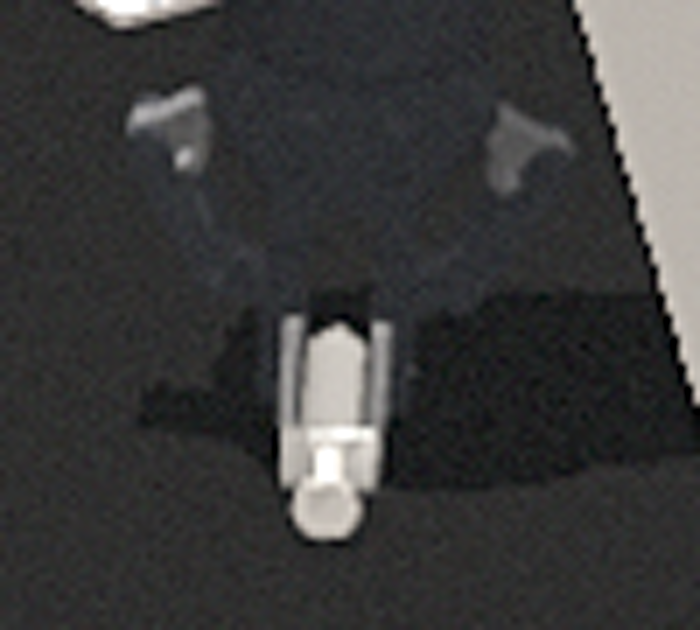

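Emit:
move_arm([
  [0,0,0.015],
  [0,0,0.025],
  [0.001,0.01,0.025],
  [0.003,0.025,0.01],
  [0.004,0.03,0],
  [0.004,0.03,0],
  [0.004,0.03,0],
  [0.004,0.03,0],
  [0.004,0.03,0],
  [0.004,0.03,0],
], jaw=[0.9,0.9,0.9,0.9,0.9,0.9,0.9,0.9,0.9,0.9], yaw=[0,0,-0.04,-0.05,-0.05,-0.05,-0.05,-0.05,-0.05,-0.05], force=25)

```text
time: 14.35
ee_pos: [0.4789, 0.2666, 0.253]
tcp_rot: [180.0, -0.0, 61.5]
wrist_force: [0.4, -0.9, 0.3]
opening: 0.0177
grasp_force: 25.0
```

Emit:
move_arm([
  [0.003,0.025,0],
  [0.003,0.025,0],
  [0,0.004,0],
  [0,0,-0.015],
  [0,0,-0.02],
  [0,0,-0.015],
  [0,0,-0.01],
  [0,0,0],
], jaw=[0.9,0.9,0.9,0.9,0.9,0.9,0.9,0.9], yaw=[0,0,0,0,0,0,0,0])

```text
time: 15.02
ee_pos: [0.4844, 0.3182, 0.1905]
tcp_rot: [-179.9, 0.2, 61.6]
wrist_force: [-0.9, 0.4, -1.3]
opening: 0.0173
grasp_force: 25.0
```

Emit:
move_arm([
  [0.0005,0.0015,-0.004],
  [0,0,-0.003],
  [0,0,-0.002],
  [0,0,0],
  [0,0,0],
], jaw=[0.9,0.9,0.9,0.9,0.9], yaw=[0,0,0,0,0])

```text
time: 15.43
ee_pos: [0.4856, 0.3203, 0.1841]
tcp_rot: [180.0, -0.0, 61.6]
wrist_force: [0.0, 0.7, -0.8]
opening: 0.0176
grasp_force: 25.0
```

Run:
```python
from fit import *
im=save("top","t5");cv2.imwrite("pics/t5c.png",cv2.resize(im[170:270,90:210,::-1],(720,600),interpolation=cv2.INTER_CUBIC))
im=save("scene","s5");cv2.imwrite("pics/s5c.png",cv2.resize(im[250:400,220:370,::-1],(600,600),interpolation=cv2.INTER_CUBIC))
```

```text
(no output)
```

View pics/s5c.png

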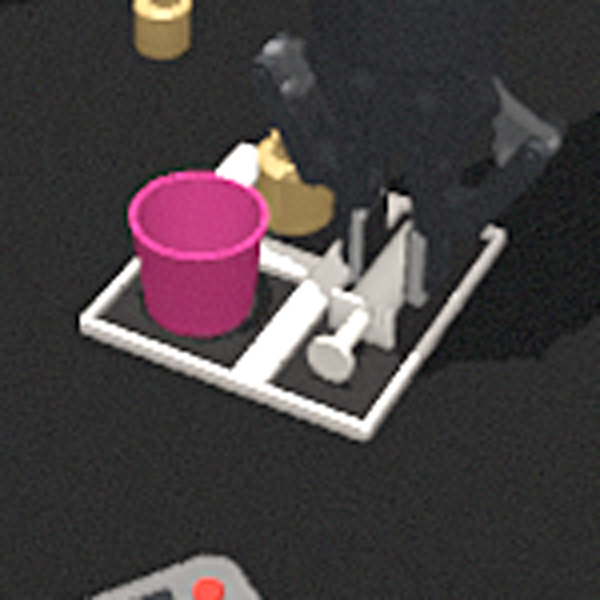

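Emit:
move_arm([
  [0,0,-0.002],
  [0,0,0],
  [0,0,0],
  [0,0,0],
  [0,0,0],
  [0,0,0],
  [0,0,0.015],
  [0,0,0.025],
  [0,0,0.03],
  [0,0,0.02],
], jaw=[0.9,0.9,0.62,0.62,0.62,0.62,0.62,0.62,0.62,0.62], yaw=[0,0,0,0,0,0,0,0,0,0])

```text
time: 16.37
ee_pos: [0.4855, 0.3203, 0.2741]
tcp_rot: [180.0, -0.1, 61.6]
wrist_force: [0.9, 1.1, -1.0]
opening: 0.0325
grasp_force: 0.0
```

Emit:
move_arm([
  [0.0146,-0.0274,0],
  [0.0146,-0.0274,0],
  [0.0146,-0.0274,0],
  [0.0146,-0.0274,0],
  [0.0146,-0.0274,0],
  [0.0146,-0.0274,0],
  [0.0146,-0.0274,0],
  [0,0,-0.025],
  [0,0,-0.015],
  [0,0,0],
], jaw=[0.62,0.5,0.4,0.4,0.4,0.4,0.4,0.4,0.4,0.4], yaw=[0,0,0,0,0,0,0,0,0,0])

```text
time: 17.2
ee_pos: [0.587, 0.1276, 0.2281]
tcp_rot: [-179.8, 0.2, 61.6]
wrist_force: [-1.2, 0.5, -0.0]
opening: 0.0513
grasp_force: 0.0
```

Run:
```python
from fit import *
im=save("top","t6");s=save("scene","s6")
a=cv2.resize(im[170:270,100:200,::-1],(400,400),interpolation=cv2.INTER_CUBIC);b=cv2.resize(s[260:360,230:330,::-1],(400,400),interpolation=cv2.INTER_CUBIC)
cv2.imwrite("pics/c6.png",np.hstack([a,b]))
```

```text
(no output)
```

View pics/c6.png

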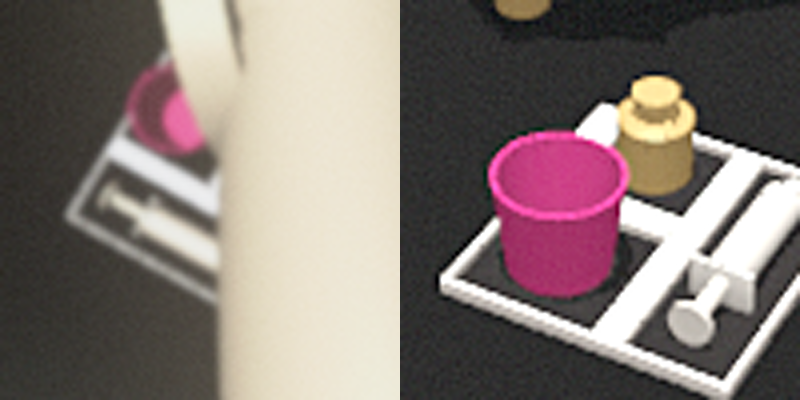

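The density kit is seated: the cup, weight and syringe all lie in their compartments in both views. Next is the small weight.

Emit:
move_arm([
  [0.001,0,-0.02],
  [0,0,-0.02],
  [0,0,-0.008],
  [0,0,0],
  [0,0,0],
  [0,0,0],
  [0,0,0],
  [0,0,0],
], jaw=[0.4,0.4,0.4,0.9,0.9,0.9,0.9,0.9], yaw=[0,0,0,0,0,0,0,0], force=30)

```text
time: 17.97
ee_pos: [0.5891, 0.1286, 0.1851]
tcp_rot: [179.9, -0.1, 61.6]
wrist_force: [-0.3, -0.4, 4.7]
opening: 0.0247
grasp_force: 29.8
```

Emit:
move_arm([
  [0,0,0.015],
  [0,0,0.025],
  [0,0,0.025],
  [-0.002,-0.01,0.02],
  [-0.006,-0.025,0],
  [-0.0077,-0.032,0],
  [-0.0077,-0.032,0],
  [-0.0077,-0.032,0],
  [-0.0077,-0.032,0],
  [-0.0077,-0.032,0],
], jaw=[0.9,0.9,0.9,0.9,0.9,0.9,0.9,0.9,0.9,0.9], yaw=[0,0,0,0,0,0,0,0,0,0])

```text
time: 18.8
ee_pos: [0.5416, -0.0679, 0.2693]
tcp_rot: [179.9, -0.0, 61.7]
wrist_force: [1.1, 0.5, -1.2]
opening: 0.0245
grasp_force: 29.7
```

Emit:
move_arm([
  [-0.0077,-0.032,0],
  [-0.0077,-0.032,0],
  [-0.0077,-0.032,0],
  [-0.0077,-0.032,0],
  [-0.0077,-0.032,0],
  [-0.0077,-0.032,0],
  [0,-0.015,0],
], jaw=[0.9,0.9,0.9,0.9,0.9,0.9,0.9], yaw=[0,0,0,0,0,0,0])

```text
time: 19.38
ee_pos: [0.4947, -0.2765, 0.2693]
tcp_rot: [179.9, 0.0, 61.5]
wrist_force: [0.3, -0.2, -0.3]
opening: 0.0245
grasp_force: 29.7
```

Emit:
move_arm([
  [-0.003,0,-0.015],
  [0,0,-0.025],
  [0,0,-0.02],
  [0,0,-0.012],
  [0,0,-0.005],
  [0,0,-0.003],
  [0,0,0],
  [0,0,0],
], jaw=[0.9,0.9,0.9,0.9,0.9,0.9,0.9,0.9], yaw=[0,0,0,0,0,0,0,0])

```text
time: 20.05
ee_pos: [0.4934, -0.2736, 0.1898]
tcp_rot: [179.9, 0.0, 61.7]
wrist_force: [-0.1, 0.6, -0.5]
opening: 0.0245
grasp_force: 29.7
```

Emit:
move_arm([
  [-0.002,-0.003,0],
  [0,0,-0.0018],
  [0,0,0],
  [0,0,0],
  [0,0,0],
  [0,0,0],
  [0,0,0],
  [0,0,0.02],
  [0,0,0.03],
  [0,0,0.03],
], jaw=[0.9,0.9,0.9,0.45,0.45,0.45,0.45,0.45,0.45,0.45], yaw=[0,0,0,0,0,0,0,0,0,0])

```text
time: 20.88
ee_pos: [0.4906, -0.2763, 0.2669]
tcp_rot: [-179.9, -0.0, 61.6]
wrist_force: [1.2, -0.9, 0.3]
opening: 0.0468
grasp_force: 0.0
```

Emit:
move_arm([
  [0.0102,0.0274,0],
  [0.0102,0.0274,0],
  [0.0102,0.0274,0],
  [0.0102,0.0274,0],
  [0.0102,0.0274,0],
  [0.0102,0.0274,0],
  [0.0102,0.0274,0],
  [0.0102,0.0274,-0.01],
  [0.0102,0.0274,-0.015],
  [0.0102,0.0274,-0.015],
], jaw=[0.45,0.2,0,0,0,0,0,0,0,0], yaw=[-0.0935,-0.0935,-0.0935,-0.0935,-0.0935,-0.0935,-0.0935,-0.0935,-0.0935,-0.0935])

```text
time: 21.72
ee_pos: [0.5934, -0.001, 0.2268]
tcp_rot: [180.0, -0.1, 7.8]
wrist_force: [0.4, -1.1, 0.3]
opening: 0.085
grasp_force: 0.0
```

Run:
```python
from fit import *
im=save("top","t7")
fit("tray_two",[.513,-.308,np.radians(35)],{"top":im})
s=save("scene","s7")
a=cv2.resize(im[170:270,340:440,::-1],(400,400),interpolation=cv2.INTER_CUBIC);b=cv2.resize(s[150:250,220:320,::-1],(400,400),interpolation=cv2.INTER_CUBIC)
cv2.imwrite("pics/c7.png",np.hstack([a,b]))
```

```text
tray_two ['top'] [ 516.6 -312.2] 34.9 0.025
tray_two ['top'] [ 516.6 -312.2] 34.9 0.025
```

View pics/c7.png

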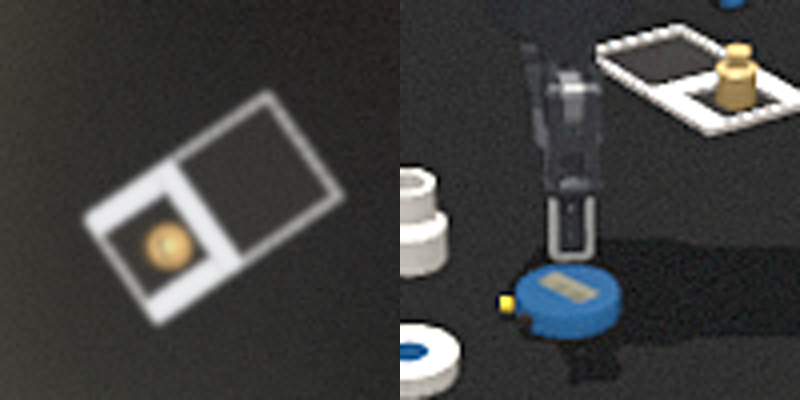

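Run:
```python
from h import *
for y in(.043,.05,.057,-.043):
    a=ray("scene",[263,215],0);b=ray("scene",[263,215],.2);t=(y-a[1])/(b[1]-a[1]);print(y,a+(b-a)*t)
```

```text
0.043 [0.58735502 0.043      0.05688007]
0.05 [0.5870945 0.05      0.060709 ]
0.057 [0.58683398 0.057      0.06453793]
-0.043 [ 0.59055574 -0.043       0.00983896]
```

Emit:
move_arm([
  [-0.0005,-0.001,-0.02],
  [0,0,-0.02],
  [0,0,-0.01],
  [0,0,-0.004],
  [0,0,0],
  [0,0,0],
  [0,0,0],
], jaw=[0,0,0,0,0,0,0], yaw=[0,0,0,0,0,0,0])

```text
time: 22.4
ee_pos: [0.5929, -0.0037, 0.1742]
tcp_rot: [180.0, -0.1, 8.1]
wrist_force: [-0.4, -0.2, 0.4]
opening: 0.0854
grasp_force: 0.0
```

Emit:
move_arm([
  [0,0,0],
  [0,0,0],
  [0,0,0],
  [0,0,0],
  [0,0,0],
  [0,0,0],
], jaw=[0.5,0.5,0.5,0.5,0.5,0.5], yaw=[0,0,0,0,0,0], force=25)

```text
time: 22.9
ee_pos: [0.5927, -0.0035, 0.1737]
tcp_rot: [180.0, -0.1, 8.1]
wrist_force: [-1.6, -0.3, 5.8]
opening: 0.0564
grasp_force: 26.3
```

Emit:
move_arm([
  [0,0,0.012],
  [0,0,0.02],
  [0,0,0.025],
  [0,-0.01,0.025],
  [-0.004,-0.025,0],
  [-0.006,-0.031,0],
  [-0.006,-0.031,0],
  [-0.006,-0.031,0],
  [-0.006,-0.031,0],
  [-0.006,-0.031,0],
], jaw=[0.5,0.5,0.5,0.5,0.5,0.5,0.5,0.5,0.5,0.5], yaw=[0,0,0,0,0.077,0.077,0.077,0.077,0.077,0.077], force=30)

```text
time: 23.73
ee_pos: [0.5579, -0.1949, 0.2556]
tcp_rot: [180.0, -0.0, 34.8]
wrist_force: [-0.1, -1.1, -1.6]
opening: 0.056
grasp_force: 32.3
```

Emit:
move_arm([
  [-0.005,-0.03,0],
  [-0.005,-0.03,0],
  [-0.005,-0.03,0],
  [-0.005,-0.03,0],
  [-0.004,-0.028,0],
  [0,0,0],
  [0,0,-0.015],
  [0,0,-0.025],
  [0,0,-0.02],
  [0,0,-0.005],
], jaw=[0.5,0.5,0.5,0.5,0.5,0.5,0.5,0.5,0.5,0.5], yaw=[0,0,0,0,0,0,0,0,0,0])

```text
time: 24.57
ee_pos: [0.5336, -0.3409, 0.1867]
tcp_rot: [-179.7, 0.1, 34.5]
wrist_force: [-0.7, 0.2, -1.3]
opening: 0.0563
grasp_force: 32.3
```

Emit:
move_arm([
  [0,-0.0015,0],
  [0,0,-0.003],
  [0,0,-0.002],
  [0,0,-0.001],
  [0,0,0],
  [0,0,0],
], jaw=[0.5,0.5,0.5,0.5,0.5,0.5], yaw=[0,0,0,0,0,0])

```text
time: 25.07
ee_pos: [0.5346, -0.3431, 0.1846]
tcp_rot: [180.0, -0.0, 34.5]
wrist_force: [0.5, 0.1, -0.3]
opening: 0.0564
grasp_force: 32.3
```

Run:
```python
from h import *
s=save("scene","s8")
cv2.imwrite("pics/c8.png",cv2.resize(s[130:210,250:350,::-1],(750,600),interpolation=cv2.INTER_CUBIC))
```

```text
(no output)
```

View pics/c8.png

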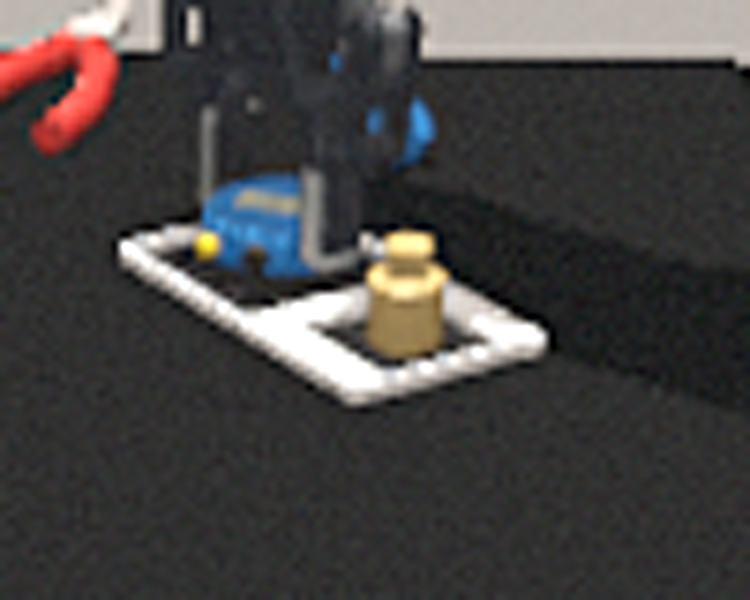

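Emit:
move_arm([
  [0,0,-0.002],
  [0,0,-0.002],
  [0,0,-0.0015],
  [0,0,-0.0015],
  [0,0,0],
  [0,0,0],
  [0,0,0],
], jaw=[0.5,0.5,0.5,0.5,0.5,0.5,0.5], yaw=[0,0,0,0,0,0,0])

```text
time: 25.7
ee_pos: [0.5345, -0.343, 0.1769]
tcp_rot: [-180.0, 0.0, 34.5]
wrist_force: [-0.8, -0.1, 0.7]
opening: 0.0564
grasp_force: 32.4
```

Emit:
move_arm([
  [0,0,0],
  [0,0,0],
  [0,0,0],
  [0,0,0],
  [0,0,0],
  [0,0,0.015],
  [0,0,0.03],
  [0,0,0.03],
  [-0.02,0.03,0.03],
  [-0.02,0.03,0.03],
], jaw=[0.22,0.22,0.22,0.22,0.22,0.22,0.22,0.22,0.22,0.22], yaw=[0,0,0,0,0,0,0,0,0,0])

```text
time: 26.53
ee_pos: [0.4988, -0.2898, 0.3057]
tcp_rot: [-180.0, 0.0, 34.5]
wrist_force: [0.5, 0.8, 0.2]
opening: 0.0668
grasp_force: 0.0
```

Emit:
move_arm([
  [-0.02,0.03,0.01],
  [-0.02,0.03,0],
  [-0.02,0.03,0],
  [-0.02,0.03,0],
  [-0.02,0.03,0],
  [-0.01,0.03,0],
  [0,0.03,0],
  [0,0.02,0],
  [0,0,0],
  [0,0,0],
], jaw=[0.22,0.22,0.22,0.22,0.22,0.22,0.22,0.22,0.22,0.22], yaw=[0,0,0,0,0,0,0,0,0,0])

```text
time: 27.37
ee_pos: [0.3889, -0.059, 0.3155]
tcp_rot: [180.0, -0.0, 34.7]
wrist_force: [-0.1, -0.8, 1.0]
opening: 0.0665
grasp_force: 0.0
```

Run:
```python
from h import *
t=save("top","t9");s=save("scene","s9")
f=lambda im:cv2.resize(im[:,:,::-1],(400,400),interpolation=cv2.INTER_CUBIC)
cv2.imwrite("pics/c9.png",np.vstack([np.hstack([f(t[165:265,340:440]),f(s[140:220,250:330])])]))
cv2.imwrite("pics/c9b.png",np.hstack([f(t[165:265,100:200]),f(s[180:380,180:380])]))
```

```text
(no output)
```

View pics/c9.png

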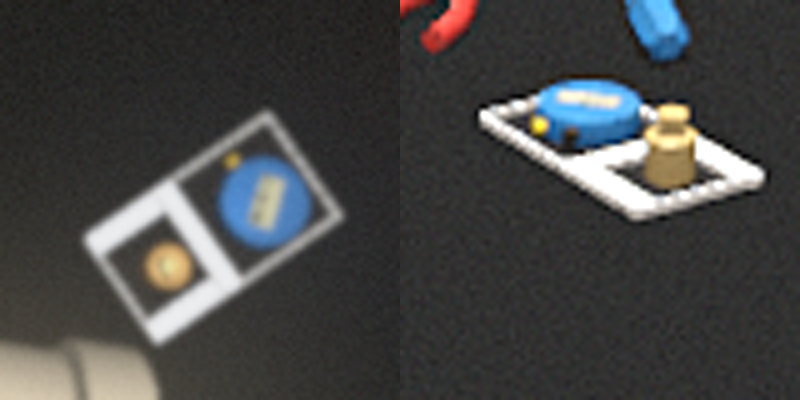

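View pics/c9b.png

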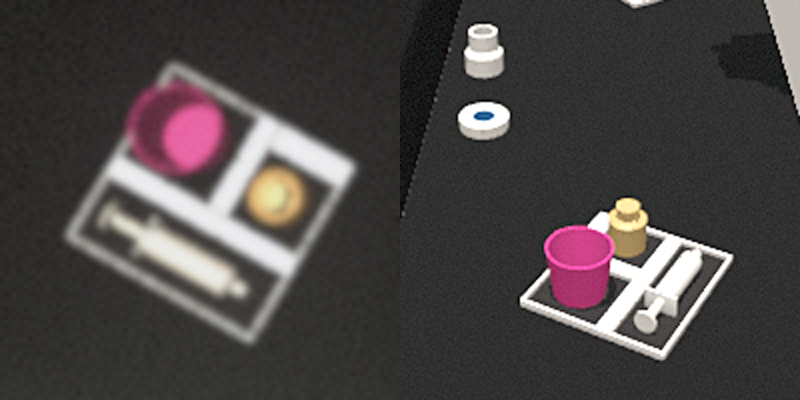

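All placed. I check the stopwatch fit numerically before handing in.

Run:
```python
from fit import *
import fit as F
ims={c:camera(c) for c in("top","scene")}
M["disc"]=[cyl(58,0,16)]
def blue(im,cam,x,hull,thr=None):
    c=proj(cam,[x[0],x[1],0.01]).astype(int);c0=c-25
    g=cv2.resize(im[c0[1]:c0[1]+50,c0[0]:c0[0]+50].astype(np.float32),None,fx=U,fy=U,interpolation=cv2.INTER_CUBIC)
    m=(g[:,:,2]-g[:,:,0]>35).astype(np.uint8);n,l,st,ce=cv2.connectedComponentsWithStats(m)
    k=1+np.argmax(st[1:,4]);m=(l==k).astype(np.uint8)
    return cv2.fillConvexPoly(m.copy(),cv2.convexHull(cv2.findNonZero(m)),1),c0
seg0=F.seg
for z in(.003,.008):
    F.seg=blue;d=fit("disc",[.533,-.343],ims,False,z)
F.seg=seg0;t=fit("tray_two",[.517,-.314,np.radians(34.7)],ims)
F.seg=blue;d=fit("disc",[.533,-.343],ims,False,.003)
for a,b in zip(d,t):
    y=t[1][2]/50;e=a[:2]-b[:2];print("disc in tray axes",np.round([np.cos(y)*e[0]+np.sin(y)*e[1],-np.sin(y)*e[0]+np.cos(y)*e[1]],1),"want -3,-33; limits x +-9, y +-9 about (0,-33)")
```

```text
disc ['top', 'scene'] [ 533.6 -344.8]  0.096
disc ['top'] [ 533.  -344.3]  0.045
disc ['scene'] [ 534.2 -345.3]  0.035
disc ['top', 'scene'] [ 532.7 -341.7]  0.235
disc ['top'] [ 532.4 -342.3]  0.049
disc ['scene'] [ 534.3 -333.9]  0.036
tray_two ['top', 'scene'] [ 516.4 -313. ] 35.0 0.156
tray_two ['top'] [ 516.8 -311.9] 34.4 0.023
tray_two ['scene'] [ 518.  -317.5] 34.2 0.092
disc ['top', 'scene'] [ 533.6 -344.8]  0.096
disc ['top'] [ 533.  -344.3]  0.045
disc ['scene'] [ 534.2 -345.3]  0.035
disc in tray axes [ -3.8 -35.9] want -3,-33; limits x +-9, y +-9 about (0,-33)
disc in tray axes [ -5.  -35.9] want -3,-33; limits x +-9, y +-9 about (0,-33)
disc in tray axes [ -2.4 -32.1] want -3,-33; limits x +-9, y +-9 about (0,-33)
```

The stopwatch fits best at floor height (z = 3 mm), and both cameras put it inside the pocket limits.

```bash
python3 -c "
from workcell import bot
print(bot.job_done())"
```

```text
the job is handed in; nothing more can be done
None
```

Both kits are made up as asked and handed in at about 27 s of the 128 s allowed; the last pictures show all five things upright in their compartments, and the reducer and tape roll were left alone.

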